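# Clamp a copper tube with a captive star-knob screw

## Robot

A 6-joint arm with a two-finger parallel gripper is mounted at the origin on the work surface; the furniture and walls round the work are solid. World frame = base frame: x ahead of the robot, y to its left, z up, the work surface at z = 0. Lengths are in m, angles in rad, forces in N, time in s.
With the tool pointing down it reaches from about 0.25 to 0.775 m from the base axis. Payload 4 kg.
Tool frame: the origin (TCP) lies at the very end of the fingers, on their centre line; the grasp point (between the pads) lies 19 mm behind it; z points along the fingers, y is the direction in which the jaws open and shut (so a half turn about z gives the same grasp; the last joint's range is limited). The gripper opens to 94 mm and grips with 3 to 60 N. Pads are 16 mm wide; open, the fingers measure 119 mm over their backs; the gripper's body (75 mm by 177 mm) begins 78 mm behind the grasp point.
Start: joints at [-1.242, 0.087, 1.371, -0, 1.684, -0.103], TCP at [0.23, -0.5, 0.206] pointing down, gripper open.
Joint ranges: [-3.1, 3.1], [-0.76, 2.03], [0.27, 2.55], [-1.08, 4.22], [0.17, 2.65], [-2.57, 2.57]. Speed limits (rad/s): [2.79, 2.79, 3.14, 3.14, 3.14, 3.14].

## Interface

Orientations are given as [roll, pitch, yaw] about the fixed x, y, z axes, in that order (R = Rz(yaw) Ry(pitch) Rx(roll)).
In Python, from bench import robot, snapshot, calibration gives the robot as it stands. The module is installed in compiled form; this text tells all that it offers.
- The arm moves only by the tool servo_tool, never from a script. Its argument "series" is text: rows parted by semicolons, each of 5 numbers parted by spaces: the closure, from -1 (fully open) to 1 (shut), then the shift along the tool's x, y, z in cm, then the turn about the tool's z in rad. A call has 1 to 20 rows; each row is the pose to reach, as a shift and turn from the pose commanded when the call began, along the tool's axes at that moment; what a row does not reach only later rows make up. A row lasts 1/12 s, in which the tool goes at most 41.7 mm and 7.16 degrees, less where a joint would pass 70% of its speed; a pose out of reach is approached as far as the arm can. A call with a gripper value outside its range is refused whole. The fingers move at their own pace and stop on an object; the grip force is fixed at half the most. Time passes only in rows, so rows that repeat a pose let the fingers close. It gives the time, the measured TCP pose, the force and the opening at its end, in the units of the state.
- robot.get_obs(): the state, without advancing time (a new reading comes with each control period).
- snapshot(name): name is "scene" or "side" or "wrist"; returns (picture, depth): 480x640x3 uint8, red, green, blue; 480x640 float32, m along the optical axis (not along the pixel's ray), 0 where there is no reading.
- calibration(name): a dict with "fx", "fy", "cx", "cy" (pixels), "rvec" (rotation vector, rad) and "tvec" (3), from world to camera coordinates, as OpenCV has them; the wrist camera has in their place "tool_from_camera" (4x4, takes a point from camera to tool coordinates, whose origin is the TCP and whose axes are the flange's). Camera axes: x right, y down, z forward; pixel columns grow to the right and rows downward; lengths in m; the calibration is good to about 2 mm. A picture is of the moment at which its call begins: read the wrist's pose just before it. calibration takes no time and is no camera call.
- robot.close_job(): hands the job in, once; it reports no verdict.
The state is a dict: "time": time; "joint_positions": joint angles; "qvel": joint speeds; "joint_torque": joint torques, N m; "tool_pos": TCP position; "ee_rot": TCP orientation; "wrist_force": force on the tool from outside, world axes, zero at the start; "wrist_torque": the same for the moment, N m; "width": finger opening in m.
Only numpy, scipy, OpenCV 4.12 (cv2) and the standard library are available. Lean on these libraries where they do the work, as an engineer would, in place of code of your own. Each camera call takes 0.05 s, during which the arm holds its last target. There are 200 camera calls.

## Task

Clamp the loose copper tube for filing: lay it in both vees of the clamp, its middle where the strap crosses, and swing the strap down on it. Start the captive star-knob screw cleanly: press lightly and turn it backwards until it drops into the thread, only then turn it forwards until it holds the tube snugly. Do not force the thread, crush the tube or shift the other things.

Things in the scene. Friction and masses are not known exactly. Their poses are not given: they have to be found in the camera images.
- tube_mid (a point): middle of the loose copper tube (22 mm outside diameter, 164 mm long, about 0.11 kg), on its axis; the tube's axis is this point's y. It starts lying on the bench, to the right of the clamp.
- copper_tube: the same loose tube as a body; its origin is the middle of its underside as it first lies, its y runs along the tube
- tube_clamp: steel tube clamp bolted to the bench, 136 x 176 mm base plate, 12 mm thick; origin under the plate, x along the two vees, y from the screw boss towards the hinge, z up. It carries two angle-iron vees (each 30 mm long, 41 mm either side of the strap's line), two hinge ears, and 112 mm from the hinge line a round boss (33 mm across, top 51 mm above the bench) with a brass thread bush inside. How the bush's thread is turned in the boss differs each time and cannot be seen
- vee_mid (a point): where the middle of the tube's axis belongs: on the axis of a tube lying in both vees, half-way between them, 45 mm above the bench; x along the tube. The fingers have 28 mm free on either side of the tube here, and 50 mm between the vees
- hinge_line (a point): middle of the strap's hinge line, 63 mm above the bench, 56 mm from the tube's axis towards the clamp's +y; the line is parallel to the clamp's x
- boss_mouth (a point): middle of the boss's mouth, where the screw goes in, 51.5 mm above the bench, 56 mm from the tube's axis towards the clamp's -y
- strap: hinged steel flat bar, 26 x 8 mm, 177 mm from the hinge line to its end, with a 3 mm rubber face underneath that bears on the tube; origin on the hinge line, its -y runs along the bar to the tab
- strap_tab (a point): middle of the narrower tab at the free end of the strap (20 mm wide along the hinge line, 8 mm thick), 162 mm from the hinge line; can be pinched by its two edges, fingers closing along the clamp's x, and led round while it turns between the fingers, or pushed
- strap_swing (a joint): swing of the strap, rad: about 0 lying on the tube in the vees (it settles at about -0.006), 1.57 upright; it starts leaning open at 1.85 to 2.05 and its stiff hinge (about 0.13 N m) holds it where it is left above 0.9 or so; at rest on the tube its own weight presses with only some 3 N
- star_knob: black star knob with a steel collar and a captive screw that stays in the strap and swings with it; origin under the collar, on the screw's axis, z up the screw. The screw is 20 mm thick with a right-hand three-start thread, 21 mm lead (3.3 mm per rad); closed, its end stands on the thread ends in the bush
- knob_head (a point): middle of the knob's eight-lobed head: 45 mm across, 20 mm high; its underside is 13 mm above the collar's, and any direction of grip from above will do
- knob_lift (a joint): height of the knob's collar above the strap, m: 0 when the collar sits on the strap, at most 0.0125. While the screw rides on the thread ends, turning backwards lifts it by 3.3 mm per rad, up to about 0.0095; where it drops into the thread it falls by about 6 mm within some 0.2 rad if lightly pressed (about 4 N) and let follow; the fingers' grip alone holds it up
- knob_turn (a joint): turn of the knob, rad: 0 at the start, grows backwards (anticlockwise from above). The thread drops in somewhere from 0.7 to 2.1. From there forwards, about 1.1 rad seats the collar, 0.5 more takes up the play, then the thread pulls knob and strap down (a hand that holds its height feels the pull) and 0.3 to 0.6 more makes it snug (20 to 40 N on the tube); it stays tight by itself
- elbow: loose 22 mm copper elbow, 53 x 53 x 26 mm, between clamp and tube; bystander, origin under it
- tee: loose copper tee, 76 x 51 x 25 mm, behind; bystander, origin under it
- tap: loose brass bib tap, 28 x 100 x 62 mm, behind on the left; bystander, origin under it
- half_round_file: loose file with wooden handle, 225 mm long, on the left; bystander, origin under it

How it is judged:
By the outcome, as a careful person would: the job done as asked, in the order asked, and still so for the second after the job is handed in, with the robot touching nothing.
It also fails if it takes over 70 s, if anything falls off the work surface, if the arm or the gripper's body presses on something with over 40 N, if the wrist force passes 120 N, or if a joint passes its speed limit or range.

## Working session

There is one attempt and no reset: what is moved stays moved. The work goes in short steps, Python scripts to look and compute and a tool call to move; the robot and the scene stay as the last step left them, time stands still between calls to the robot, and variables do not carry over. Pictures are saved under pics/ and viewed, about 8 in all and at most 12, crops included, and the job is handed in when it is done.

Besides the shell and the picture viewer there is one more tool, called as a command line: name --argument value ..., lists and objects as JSON in quotes. servo_tool: Moves the arm, as the interface text tells. Its arguments: {"type":"object","properties":{"series":{"type":"string"}},"required":["series"]}

```bash
mkdir -p pics
cat > h.py <<'E'
import numpy as np,cv2
from bench import robot,snapshot,calibration
from scipy.spatial.transform import Rotation as Ro
def T(o):
    M=np.eye(4);M[:3,:3]=Ro.from_euler('xyz',o['ee_rot']).as_matrix();M[:3,3]=o['tool_pos'];return M
def cloud(name):
    o=robot.get_obs();p,d=snapshot(name);c=calibration(name)
    v,u=np.mgrid[:480,:640];P=np.stack([(u-c['cx'])/c['fx']*d,(v-c['cy'])/c['fy']*d,d],-1)
    if name=='wrist': M=T(o)@np.array(c['tool_from_camera'])
    else:
        M=np.eye(4);R=cv2.Rodrigues(np.array(c['rvec'],float))[0];M[:3,:3]=R.T;M[:3,3]=-R.T@np.array(c['tvec']).ravel()
    W=P@M[:3,:3].T+M[:3,3];W[d==0]=np.nan
    return p,W
def show(o=None):
    o=o or robot.get_obs();print({k:np.round(o[k],4).tolist() for k in ['time','tool_pos','ee_rot','wrist_force','width']})
E
python3 - <<'E'
from h import *
show();print(robot.get_obs()['joint_positions'])
for n in ['scene','side']:
    p,W=cloud(n);cv2.imwrite(f'pics/{n}0.png',p[:,:,::-1]);np.save(n+'0.npy',W)
E
```

```text
{'time': 0.0, 'tool_pos': [0.23, -0.499, 0.2043], 'ee_rot': [-3.1395, -0.0002, 0.4317], 'wrist_force': [-0.3573, -0.34, -0.2665], 'width': 0.0939}
[-1.24213064e+00  8.79311598e-02  1.37219048e+00 -2.08281915e-05
  1.68355024e+00 -1.03080382e-01]
```

View pics/scene0.png

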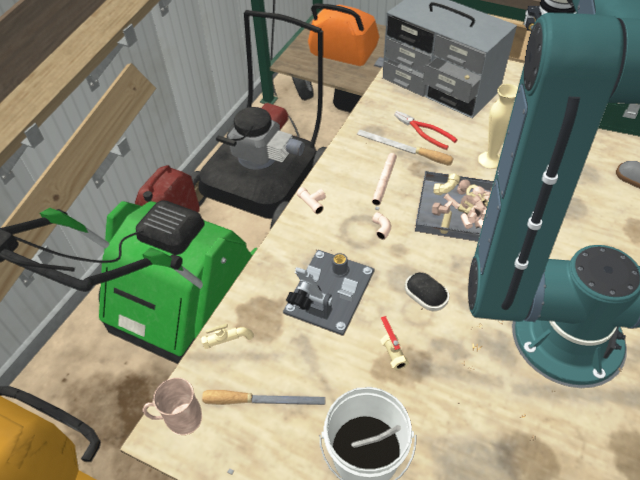

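View pics/side0.png

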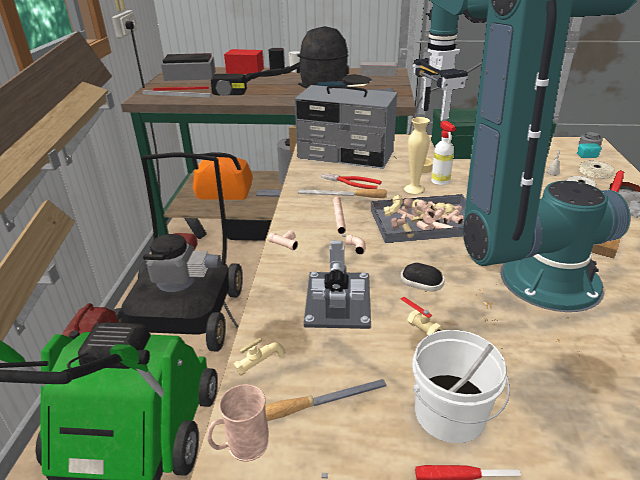

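Run:
```python
from h import *
W=np.load('scene0.npy');p=cv2.imread('pics/scene0.png')
cv2.imwrite('pics/c1.png',cv2.resize(p[145:345,265:455],None,fx=4,fy=4,interpolation=cv2.INTER_CUBIC)[:,:].copy()[:800,:760][0:800:1] if 0 else cv2.resize(p[145:340,265:465],(800,780))[:780])
# shrink to 600 high
cv2.imwrite('pics/c1.png',cv2.resize(p[145:340,265:465],(615,600),interpolation=cv2.INTER_CUBIC))
for u,v in [(340,262),(384,178),(376,202),(392,156),(380,225),(312,200),(298,297),(320,255),(370,268),(289,320),(341,328),(225,335),(400,350),(430,290)]:
    print((u,v),np.round(W[v,u],3))
# tube: copper points
hsv=cv2.cvtColor(p,cv2.COLOR_BGR2HSV)
m=np.zeros((480,640),bool);m[148:208,368:402]=1
m&=(W[...,2]>0.010)&(W[...,2]<0.03)
q=W[m];c=q.mean(0);w,V=np.linalg.eigh(np.cov(q[:,:2].T));a=V[:,1];t=(q[:,:2]-c[:2])@a;s=(q[:,:2]-c[:2])@V[:,0]
print('tube',len(q),c,a,np.percentile(t,[0,1,99,100]),np.percentile(s,[0,1,99,100]),q[:,2].max(), c[:2]+a*(t.min()+t.max())/2)
```

```text
(340, 262) [0.481 0.037 0.022]
(384, 178) [ 0.49  -0.24   0.019]
(376, 202) [ 0.479 -0.165  0.013]
(392, 156) [ 0.5   -0.321  0.018]
(380, 225) [ 0.449 -0.117 -0.006]
(312, 200) [ 0.616 -0.102  0.02 ]
(298, 297) [0.471 0.238 0.17 ]
(320, 255) [0.531 0.034 0.016]
(370, 268) [0.419 0.018 0.012]
(289, 320) [ 0.523  0.198 -0.003]
(341, 328) [0.415 0.18  0.013]
(225, 335) [0.61  0.297 0.029]
(400, 350) [0.289 0.183 0.024]
(430, 290) [0.281 0.033 0.032]
tube 439 [ 0.48937122 -0.24374199  0.01775332] [-0.12796836  0.99177825] [-0.09139045 -0.08771692  0.07967187  0.08030341] [-0.01179592 -0.01119129  0.00972313  0.01062887] 0.027601388167745267 [ 0.49008061 -0.24923993]
```

View pics/c1.png

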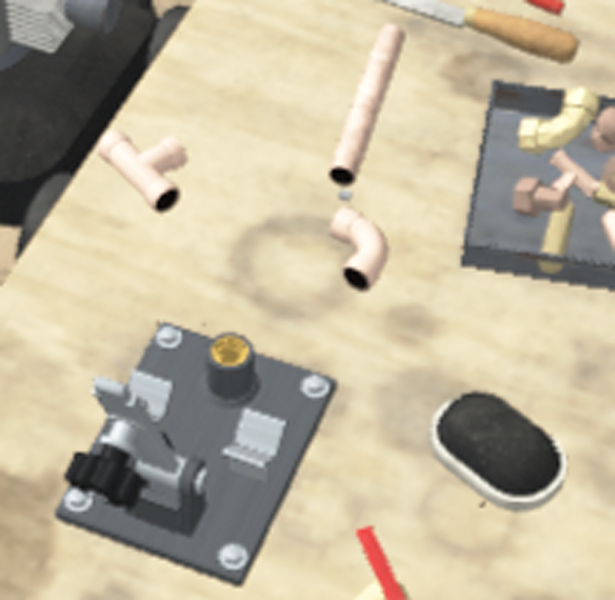

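Run:
```python
from h import *
W=np.load('scene0.npy')
np.set_printoptions(precision=3,suppress=True)
print(calibration('wrist'))
for u,v in [(507,90),(490,160),(440,110),(545,30),(425,290),(460,30)]: print((u,v),W[v,u])
m=(W[...,2]>0.009)&(W[...,2]<0.0155)
m[:240]=0;m[340:]=0;m[:,:270]=0;m[:,385:]=0
q=W[m][:,:2].astype(np.float32);q=q[(q[:,1]>-.02)&(q[:,1]<.26)]
r=cv2.minAreaRect(q);print(len(q),r)
# robust: morphology on grid
W=np.load('side0.npy');m=(W[...,2]>0.008)&(W[...,2]<0.0165);z=np.zeros_like(m);z[262:330,295:378]=1;m&=z
q=W[m][:,:2].astype(np.float32);print(len(q),cv2.minAreaRect(q))
```

```text
{'fx': 388.3087699847277, 'fy': 388.3087699847277, 'cx': 318.2702511737863, 'cy': 236.27328976512956, 'tool_from_camera': array([[ 0.   , -0.968, -0.25 ,  0.073],
       [ 1.   ,  0.   , -0.001,  0.001],
       [ 0.001, -0.25 ,  0.968, -0.179],
       [ 0.   ,  0.   ,  0.   ,  1.   ]])}
(507, 90) [ 0.281 -0.444  0.201]
(490, 160) [ 0.274 -0.419  0.008]
(440, 110) [ 0.453 -0.567 -0.002]
(545, 30) [0.209 0.046 0.645]
(425, 290) [0.29  0.038 0.033]
(460, 30) [ 0.45  -0.634  0.204]
2008 ((0.438396692276001, 0.10225912928581238), (0.20970961451530457, 0.17661678791046143), 2.232105255126953)
1729 ((0.4768387973308563, 0.10405203700065613), (0.13547839224338531, 0.17732246220111847), 1.7164974212646484)
```

servo_tool --series "-1 0 0 -3.5 0;-1 0 0 -7 0;-1 3.5 -2.6 -9 -0.1;-1 7 -5.2 -10 -0.2;-1 10 -7.7 -10 -0.3;-1 13.3 -10.2 -10 -0.4;-1 16.6 -12.7 -10 -0.5;-1 20 -15.2 -10 -0.6;-1 23.2 -17.7 -10 -0.7;-1 26.5 -20.2 -10 -0.8;-1 30 -22.7 -10 -0.9;-1 33 -25.2 -10 -1;-1 36.4 -27.7 -10 -1.1;-1 39.7 -30.2 -10 -1.2;-1 42.3 -32.2 -10 -1.267;-1 42.3 -32.2 -10 -1.267;-1 42.3 -32.2 -10 -1.267"

```text
time: 1.52
tool_pos: [0.4797, -0.0284, 0.3045]
ee_rot: [-3.14, -0.0, 1.702]
wrist_force: [0.5, -1.0, 0.0]
width: 0.0942
```

Run:
```python
from h import *
show()
p,W=cloud('wrist');show();cv2.imwrite('pics/w1.png',p[:,:,::-1]);np.save('w1.npy',W)
```

```text
{'time': 1.5167, 'tool_pos': [0.4797, -0.0284, 0.3045], 'ee_rot': [-3.1395, -0.0002, 1.7024], 'wrist_force': [0.5016, -1.0106, 0.021], 'width': 0.0942}
{'time': 1.5667, 'tool_pos': [0.4794, -0.0297, 0.3048], 'ee_rot': [-3.1399, 0.0002, 1.6997], 'wrist_force': [-0.5709, 0.6014, -0.3451], 'width': 0.0941}
```

View pics/w1.png

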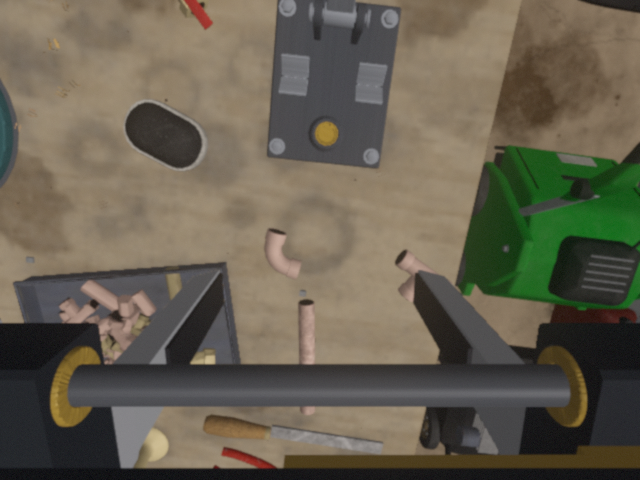

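Run:
```python
from h import *
np.set_printoptions(precision=4,suppress=True)
W=np.load('w1.npy')
for n,(u,v) in dict(c1=(277,146),c2=(371,156),c3=(390,18),c4=(288,7),boss=(326,120),bush=(326,133),vL=(295,75),vR=(371,84)).items(): print(n,W[v,u])
s=np.s_[100:150,295:350];q=W[s].reshape(-1,3);q=q[(q[:,2]>.045)&(q[:,2]<.058)];print('boss',len(q),cv2.minEnclosingCircle(q[:,:2].astype(np.float32)),q[:,2].mean())
m=(W[...,2]>.008)&(W[...,2]<.0155);z=np.zeros_like(m);z[0:172,262:405]=1;m&=z
r=cv2.minAreaRect(W[m][:,:2].astype(np.float32));print('plate',r)
# vees: points z>.02, <.045
for nm,s in dict(L=np.s_[52:97,276:312],R=np.s_[60:108,352:390]).items():
    q=W[s].reshape(-1,3);q=q[(q[:,2]>.02)&(q[:,2]<.06)];print(nm,len(q),cv2.minAreaRect(q[:,:2].astype(np.float32)),q[:,2].max())
# tube
for nm,s in dict(a=np.s_[298:362,297:318],b=np.s_[405:416,297:318]).items():
    q=W[s].reshape(-1,3);q=q[(q[:,2]>.008)&(q[:,2]<.03)];
    if len(q): print(nm,len(q),q.mean(0),q.max(0),q.min(0))
    if nm=='a':
        w,V=np.linalg.eigh(np.cov(q[:,:2].T));print(V[:,1]); t=(q[:,:2]-q[:,:2].mean(0))@V[:,1];print(t.min(),t.max(), cv2.minAreaRect(q[:,:2].astype(np.float32)))
q=W[405:418,300:316];print(q[:,8])
q=W[225:280,262:302].reshape(-1,3);q=q[(q[:,2]>.01)];print('elbow',q.mean(0),q.min(0),q.max(0))
```

```text
c1 [0.4243 0.0256 0.02  ]
c2 [0.5345 0.0287 0.0217]
c3 [0.531  0.1753 0.0198]
c4 [0.4207 0.1717 0.019 ]
boss [0.4766 0.0606 0.0504]
bush [0.479  0.0476 0.0152]
vL [0.437  0.1033 0.032 ]
vR [0.5204 0.1052 0.0314]
boss 504 ((0.4788273274898529, 0.04657912254333496), 0.016500215977430344) 0.05012568188986186
plate ((0.4790125787258148, 0.09981001913547516), (0.14026595652103424, 0.17747299373149872), 2.0556013584136963)
L 1130 ((0.43639808893203735, 0.10173127800226212), (0.030106162652373314, 0.04001429304480553), 1.190198540687561) 0.04812390060781174
R 1109 ((0.5183179974555969, 0.10406981408596039), (0.03026410937309265, 0.04008583724498749), 1.7631114721298218) 0.048282266977604904
a 979 [ 0.4877 -0.2059  0.0193] [ 0.5036 -0.1672  0.0245] [ 0.472  -0.2546  0.0081]
[-0.1339  0.991 ]
-0.04771297452796391 0.03861774789376905 ((0.48768848180770874, -0.2105499804019928), (0.02123032510280609, 0.08636831492185593), 7.421835422515869)
b 106 [ 0.5036 -0.3259  0.0201] [ 0.5137 -0.3186  0.0232] [ 0.4934 -0.3339  0.0143]
[[ 0.4759 -0.0074  0.4193]
 [ 0.476  -0.0082  0.4185]
 [ 0.5041 -0.3186  0.0228]
 [ 0.5044 -0.321   0.0218]
 [ 0.5045 -0.3216  0.0232]
 [ 0.5048 -0.3243  0.0217]
 [ 0.505  -0.3258  0.0219]
 [ 0.5051 -0.3266  0.0229]
 [ 0.5053 -0.3281  0.023 ]
 [ 0.5056 -0.3311  0.0213]
 [ 0.5075 -0.3513 -0.0015]
 [ 0.5077 -0.352  -0.0004]
 [ 0.508  -0.3545 -0.0013]]
elbow [ 0.4418 -0.1059  0.0198] [ 0.4203 -0.1361  0.0101] [ 0.4691 -0.0765  0.0253]
```

servo_tool --series "-1 -4 -0.4 0 0;-1 -8 -0.8 0 0;-1 -12 -1.2 0 0;-1 -14.9 -1.5 2 0;-1 -14.9 -1.5 6 0;-1 -14.9 -1.5 10 0;-1 -14.9 -1.5 14 0;-1 -14.9 -1.5 18 0;-1 -14.9 -1.5 22 0;-1 -14.9 -1.5 25 0;-1 -14.9 -1.5 27.5 0;-1 -14.9 -1.5 29 0;-1 -14.9 -1.5 29.8 0;-1 -14.9 -1.5 30 0;-1 -14.9 -1.5 30 0"

```text
time: 2.82
tool_pos: [0.4833, -0.1808, 0.0057]
ee_rot: [-3.142, 0.0, 1.697]
wrist_force: [-0.1, -0.6, 0.2]
width: 0.0939
```

Run:
```python
from h import *
show()
p,W=cloud('wrist');cv2.imwrite('pics/w2.png',p[:,:,::-1]);np.save('w2.npy',W);show()
# strap angle from scene0
W=np.load('scene0.npy');q=W[250:312,280:335].reshape(-1,3);q=q[(q[:,2]>.08)]
h=np.array([.4754,.1586]);e=np.array([-.03,1]);d=(q[:,:2]-h)@e
for z in np.arange(.08,.27,.02):
    k=abs(q[:,2]-z)<.01
    if k.any(): print(round(z,2),k.sum(),d[k].min().round(3),d[k].max().round(3),np.median(d[k]).round(3))
```

```text
{'time': 2.8167, 'tool_pos': [0.4833, -0.1808, 0.0057], 'ee_rot': [-3.1415, 0.0002, 1.6968], 'wrist_force': [-0.1423, -0.5935, 0.1555], 'width': 0.0939}
{'time': 2.8667, 'tool_pos': [0.4841, -0.1809, 0.0066], 'ee_rot': [3.1401, 0.0013, 1.6973], 'wrist_force': [0.7514, 0.271, 0.0813], 'width': 0.0939}
0.08 15 0.008 0.016 0.014
0.1 38 0.008 0.024 0.018
0.12 32 0.017 0.03 0.025
0.14 59 0.019 0.086 0.038
0.16 325 0.03 0.093 0.078
0.18 168 0.029 0.093 0.063
0.2 52 0.046 0.06 0.056
0.22 81 0.054 0.067 0.061
0.24 2 0.062 0.064 0.063
```

View pics/w2.png

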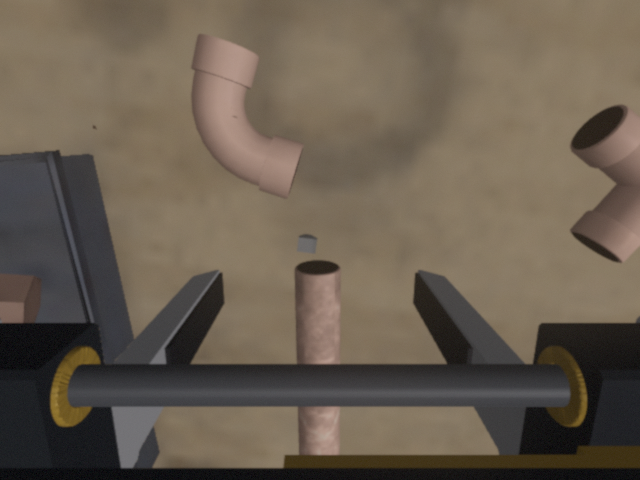

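servo_tool --series "-1 0 0 0.2 0;0 0 0 0.2 0;1 0 0 0.2 0;1 0 0 0.2 0;1 0 0 0.2 0;1 0 0 0.2 0;1 0 0 0.2 0;1 0 0 0.2 0;1 0 0 0.2 0;1 0 0 0.2 0"

```text
time: 3.7
tool_pos: [0.4837, -0.1797, 0.0034]
ee_rot: [-3.142, 0.0, 1.699]
wrist_force: [0.5, 0.9, 0.4]
width: 0.0375
```

servo_tool --series "1 0 0 0 0;1 0 0 0 0;1 0 0 0 0;1 0 0 0 0;1 0 0 0 0;1 0 0 0 0;1 0 0 -0.5 0;1 0 0 -2 0;1 0 0 -4 0;1 0 0 -6 0;1 0 0 -8 0;1 0 0 -10 0;1 0 0 -11 0;1 0 0 -11 0"

```text
time: 4.87
tool_pos: [0.4854, -0.1805, 0.1166]
ee_rot: [3.137, 0.003, 1.699]
wrist_force: [0.8, 0.5, -0.8]
width: 0.0209
```

Run:
```python
from h import *
show()
p,W=cloud('side');cv2.imwrite('pics/s1.png',p[:,:,::-1]);np.save('s1.npy',W)
np.set_printoptions(precision=4,suppress=True)
p,S=cloud('scene')
for W in (W,S):
    q=W.reshape(-1,3);q=q[(q[:,2]>.06)&(q[:,2]<.17)&(abs(q[:,0]-.49)<.03)&(q[:,1]<-.1)&(q[:,1]>-.36)]
    # near-tube slices
    for y in np.arange(-.345,-.15,.015):
        k=abs(q[:,1]-y)<.004
        if k.sum()>2: print(y.round(3),k.sum(),q[k].mean(0),q[k][:,2].max())
```

```text
{'time': 4.8667, 'tool_pos': [0.4854, -0.1805, 0.1166], 'ee_rot': [3.1367, 0.0032, 1.6988], 'wrist_force': [0.8086, 0.5009, -0.7561], 'width': 0.0209}
-0.33 3 [ 0.5002 -0.3292  0.1282] 0.13041274101642908
-0.315 7 [ 0.4997 -0.315   0.1294] 0.13197687275519365
-0.3 6 [ 0.4986 -0.2998  0.1309] 0.1324601821788356
-0.285 4 [ 0.4969 -0.2834  0.1313] 0.1332207712731911
-0.27 6 [ 0.494  -0.27    0.1295] 0.13139356415962888
-0.255 6 [ 0.4924 -0.2549  0.13  ] 0.13313205732025069
-0.24 7 [ 0.4917 -0.2405  0.1311] 0.13380177473104482
-0.225 10 [ 0.4887 -0.2248  0.1301] 0.13217702363521577
-0.21 12 [ 0.4888 -0.2094  0.1315] 0.13368022375469457
-0.195 9 [ 0.4873 -0.1957  0.1312] 0.13562351612367096
-0.18 30 [ 0.4926 -0.1791  0.1416] 0.16874284162960485
-0.165 85 [ 0.4946 -0.1671  0.136 ] 0.1678283609803578
-0.24 4 [ 0.4987 -0.2405  0.1253] 0.12751629254171004
-0.225 10 [ 0.4937 -0.2238  0.1287] 0.1337275191543863
-0.21 12 [ 0.491  -0.2103  0.13  ] 0.13286315764860235
-0.195 16 [ 0.4844 -0.1944  0.1313] 0.16045036431773163
-0.18 46 [ 0.4801 -0.1799  0.1376] 0.1684412078171289
-0.165 117 [ 0.491  -0.167   0.1363] 0.16986009536096336
```

View pics/s1.png

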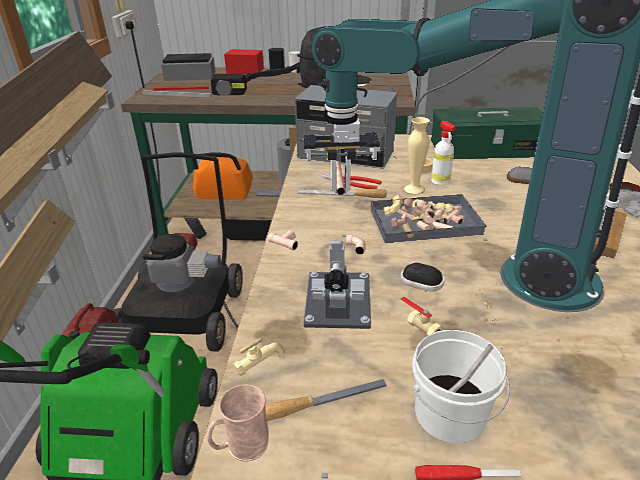

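servo_tool --series "1 0.5 0.2 0 0.12;1 1.5 0.6 0 0.24;1 3 1.1 0 0.36;1 4.5 1.6 0 0.48;1 6 2.2 0 0.6;1 7.5 2.7 0 0.72;1 9 3.3 0 0.84;1 10.5 3.8 0 0.96;1 12 4.4 0 1.08;1 13.5 4.9 0 1.2;1 15 5.5 0 1.32;1 16.5 6 0 1.44;1 18 6.5 0 1.56;1 20 7.3 0 1.669;1 22.5 8.2 0 1.669;1 25 9.1 0 1.669;1 26.8 9.8 0 1.669;1 27.4 10 0 1.669;1 27.4 10 0 1.669;1 27.4 10 0 1.669"

```text
time: 6.63
tool_pos: [0.5471, 0.1042, 0.1121]
ee_rot: [3.14, 0.003, 0.03]
wrist_force: [0.8, 0.1, -0.7]
width: 0.021
```

Run:
```python
from h import *
show()
p,S=cloud('scene');cv2.imwrite('pics/s2.png',p[:,:,::-1])
np.set_printoptions(precision=4,suppress=True)
o=robot.get_obs();show(o)
q=S.reshape(-1,3);q=q[(q[:,2]>.115)&(q[:,2]<.15)&(q[:,1]<.125)&(q[:,1]>.07)&(q[:,0]>.35)&(q[:,0]<.56)]
for x in np.arange(.38,.56,.015):
    k=abs(q[:,0]-x)<.004
    if k.sum()>2: print(x.round(3),k.sum(),q[k].mean(0),q[k][:,2].max())
print(q[:,0].min())
```

```text
{'time': 6.6333, 'tool_pos': [0.5471, 0.1042, 0.1121], 'ee_rot': [3.1404, 0.0026, 0.0302], 'wrist_force': [0.8403, 0.0956, -0.704], 'width': 0.021}
{'time': 6.6833, 'tool_pos': [0.5473, 0.1037, 0.1125], 'ee_rot': [3.1405, 0.0019, 0.0292], 'wrist_force': [0.3824, 0.007, -1.3914], 'width': 0.0207}
0.395 41 [0.3952 0.1042 0.1233] 0.12872611071732065
0.41 41 [0.4103 0.105  0.1245] 0.13145583507347147
0.425 43 [0.4247 0.1063 0.1253] 0.13249070055685397
0.44 44 [0.4402 0.1063 0.124 ] 0.1298370885536717
0.455 46 [0.4548 0.1069 0.1241] 0.1290768819480438
0.47 43 [0.4703 0.1071 0.1237] 0.13033784908068335
0.485 44 [0.4848 0.1076 0.1251] 0.13070696109577973
0.5 43 [0.5001 0.1081 0.1243] 0.13011990515044336
0.515 40 [0.5148 0.1085 0.1262] 0.13210378033352432
0.53 42 [0.5297 0.1091 0.1254] 0.1307606344273594
0.545 44 [0.5445 0.097  0.1345] 0.14960315116368472
0.39240682841525654
```

servo_tool --series "1 0 0.05 2 0;1 0 0.05 4 0;1 0 0.05 5.5 0;1 0 0.05 6.5 0;1 0 0.05 7 0;1 0 0.05 7.2 0;1 0 0.05 7.3 0;1 0 0.05 7.4 0;1 0 0.05 7.5 0;1 0 0.05 7.5 0"

```text
time: 7.52
tool_pos: [0.5486, 0.1044, 0.0393]
ee_rot: [-3.142, -0.002, 0.03]
wrist_force: [1.1, 0.5, -0.9]
width: 0.0208
```

servo_tool --series "1 0 0 0.1 0;1 0 0 0.2 0;1 0 0 0.3 0;1 0 0 0.3 0;1 0 0 0.3 0"

```text
time: 7.93
tool_pos: [0.5487, 0.105, 0.037]
ee_rot: [-3.141, -0.002, 0.03]
wrist_force: [-0.6, 1.0, 4.5]
width: 0.0212
```

Run:
```python
from h import *
show()
p,S=cloud('side');cv2.imwrite('pics/s3.png',cv2.resize(p[200:350,240:440,::-1],(800,600),interpolation=cv2.INTER_CUBIC))
show()
```

```text
{'time': 7.9333, 'tool_pos': [0.5487, 0.105, 0.037], 'ee_rot': [-3.1405, -0.0022, 0.0301], 'wrist_force': [-0.5905, 0.9755, 4.5283], 'width': 0.0212}
{'time': 7.9833, 'tool_pos': [0.5487, 0.105, 0.0371], 'ee_rot': [-3.1405, -0.0022, 0.0301], 'wrist_force': [-1.9648, 2.0901, 4.8491], 'width': 0.0213}
```

View pics/s3.png

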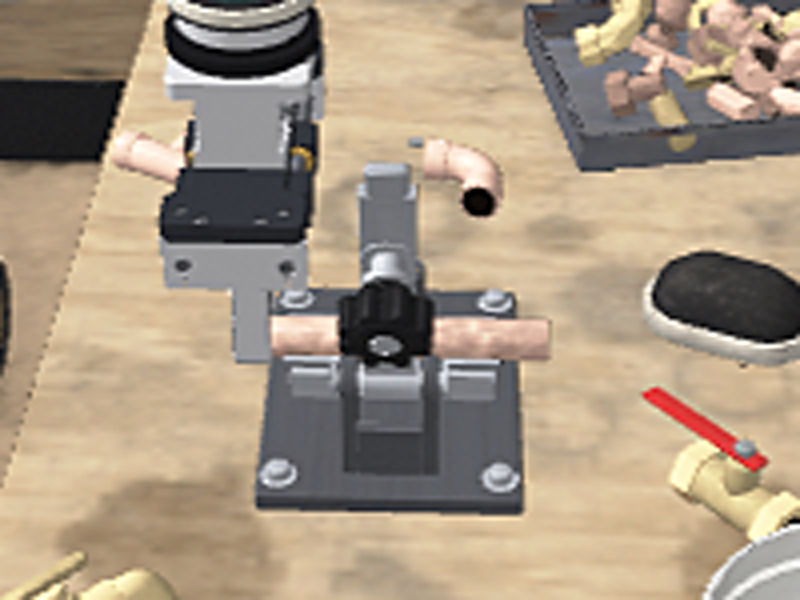

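servo_tool --series "0.05 0 0 -0.3 0;0.05 0 0 -0.3 0;0.05 0 0 -0.3 0;0.05 0 0 -0.3 0;0.05 0 0 -0.3 0;0.05 0 0 -2 0;0.05 0 0 -5 0;0.05 0 0 -9 0;0.05 0 0 -13 0;0.05 0 0 -17 0;0.05 0 0 -21 0;0.05 0 0 -24 0;0.05 0 0 -24 -0.12;0.05 -1 -1.5 -24 -0.24;0.05 -2 -3 -24 -0.36;0.05 -3 -4.5 -24 -0.48;0.05 -4 -6 -24 -0.6;0.05 -5 -7.5 -24 -0.72;0.05 -6 -9 -24 -0.84;0.05 -7.2 -11.3 -24 -0.96"

```text
time: 9.65
tool_pos: [0.4723, 0.2147, 0.2751]
ee_rot: [3.141, 0.001, 0.994]
wrist_force: [0.5, 0.9, 0.2]
width: 0.0449
```

servo_tool --series "0.05 0 0 0 -0.12;0.05 0 0 0 -0.24;0.05 0 0 0 -0.36;0.05 0 0 0 -0.48;0.05 0 0 0 -0.6;0.05 0 0 0 -0.61;0.05 0 0 0 -0.61"

```text
time: 10.23
tool_pos: [0.4726, 0.215, 0.2752]
ee_rot: [-3.141, 0.0, 1.597]
wrist_force: [-0.2, 0.4, -0.4]
width: 0.0444
```

Run:
```python
from h import *
show()
p,W=cloud('wrist');cv2.imwrite('pics/w3.png',p[:,:,::-1]);np.save('w3.npy',W);show()
np.save('s4.npy',cloud('side')[1])
q=W.reshape(-1,3)
np.set_printoptions(precision=4,suppress=True)
for z in np.arange(.10,.24,.015):
    k=(abs(q[:,2]-z)<.005)&(abs(q[:,0]-.475)<.03)&(abs(q[:,1]-.2)<.06)
    if k.sum()>2: print(z.round(3),k.sum(),q[k].min(0),q[k].max(0),q[k].mean(0))
k=(abs(q[:,2]-.05)<.008)&(abs(q[:,1]-.103)<.02)&(abs(q[:,0]-.47)<.11);
if k.any(): print('tube',k.sum(),q[k].min(0),q[k].max(0))
```

```text
{'time': 10.2333, 'tool_pos': [0.4726, 0.215, 0.2752], 'ee_rot': [-3.1412, 0.0003, 1.5973], 'wrist_force': [-0.1943, 0.4462, -0.4475], 'width': 0.0444}
{'time': 10.2833, 'tool_pos': [0.4726, 0.215, 0.2752], 'ee_rot': [-3.1413, 0.0003, 1.597], 'wrist_force': [-0.0874, -0.4472, 0.2967], 'width': 0.0446}
0.115 3 [0.4642 0.1703 0.1162] [0.466  0.1707 0.1174] [0.4651 0.1705 0.117 ]
0.13 11 [0.4636 0.1768 0.1285] [0.4873 0.1792 0.1339] [0.4688 0.178  0.1326]
0.145 7 [0.4529 0.222  0.1488] [0.4921 0.2232 0.15  ] [0.4697 0.2225 0.1496]
0.16 363 [0.4525 0.1885 0.1552] [0.4939 0.2465 0.165 ] [0.4732 0.2334 0.1627]
0.175 1250 [0.462  0.1855 0.17  ] [0.4861 0.2491 0.18  ] [0.4739 0.2255 0.1738]
0.19 30 [0.4634 0.1986 0.185 ] [0.4868 0.2032 0.195 ] [0.4745 0.1994 0.1865]
0.205 34 [0.4625 0.2053 0.2034] [0.4855 0.2065 0.2068] [0.474  0.206  0.2049]
0.22 32 [0.4629 0.2103 0.2151] [0.483  0.2214 0.225 ] [0.4735 0.2126 0.2209]
0.235 67 [0.4652 0.2159 0.23  ] [0.4827 0.2209 0.2315] [0.4749 0.218  0.2304]
tube 2232 [0.4222 0.0831 0.042 ] [0.5326 0.1229 0.0579]
```

View pics/w3.png

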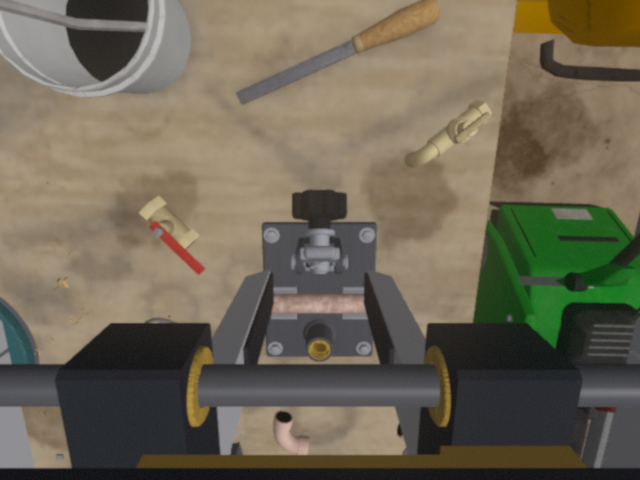

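servo_tool --series "0.05 -0.2 0.1 2 0;0.05 -0.2 0.1 4 0;0.05 -0.2 0.1 6 0;0.05 -0.2 0.1 7.1 0;0.05 -0.2 0.1 7.1 0;0.3 -0.2 0.1 7.1 0;0.6 -0.2 0.1 7.1 0;1 -0.2 0.1 7.1 0;1 -0.2 0.1 7.1 0;1 -0.2 0.1 7.1 0;1 -0.2 0.1 7.1 0;1 -0.2 0.1 7.1 0"

```text
time: 11.33
tool_pos: [0.4733, 0.2139, 0.2059]
ee_rot: [3.141, -0.002, 1.6]
wrist_force: [-4.5, 1.2, 5.0]
width: 0.0249
```

Run:
```python
from h import *
o=robot.get_obs();show(o);print(o['wrist_torque'])
# arc rows
a0=1.91;r=.162
for n,(A,B,N) in dict(c1=(1.91,.75,14),c2=(.75,-.006,12)).items():
    s=np.linspace(0,1,N+1)[1:]; a=A+(B-A)*s
    # tool x = +y(clamp), z down
    x=-r*np.cos(a)+r*np.cos(A); z=-(r*np.sin(a)-r*np.sin(A))
    print(n,';'.join(f'1 {100*i:.1f} 0 {100*j:.1f} 0' for i,j in zip(x,z)))
```

```text
{'time': 11.3333, 'tool_pos': [0.4733, 0.2139, 0.2059], 'ee_rot': [3.1411, -0.0017, 1.6004], 'wrist_force': [-4.4509, 1.1509, 5.008], 'width': 0.0249}
[0.27031428 0.83941717 0.04317876]
c1 1 -1.3 0 -0.4 0;1 -2.6 0 -0.7 0;1 -3.9 0 -0.9 0;1 -5.3 0 -0.9 0;1 -6.6 0 -0.9 0;1 -7.9 0 -0.7 0;1 -9.3 0 -0.5 0;1 -10.5 0 -0.1 0;1 -11.8 0 0.4 0;1 -13.0 0 1.0 0;1 -14.2 0 1.7 0;1 -15.3 0 2.4 0;1 -16.3 0 3.3 0;1 -17.2 0 4.2 0
c2 1 -0.7 0 0.8 0;1 -1.3 0 1.6 0;1 -1.9 0 2.4 0;1 -2.4 0 3.3 0;1 -2.8 0 4.2 0;1 -3.2 0 5.2 0;1 -3.6 0 6.1 0;1 -3.9 0 7.1 0;1 -4.1 0 8.1 0;1 -4.2 0 9.1 0;1 -4.3 0 10.1 0;1 -4.3 0 11.1 0
```

servo_tool --series "0.3 0 0 0 0;0.3 0 0 -0.2 0;0.3 0.1 0.05 -0.5 0;0.5 0.1 0.05 -0.5 0;1 0.1 0.05 -0.5 0;1 0.1 0.05 -0.5 0;1 0.1 0.05 -0.5 0;1 0.1 0.05 -0.5 0;1 0.1 0.05 -0.5 0"

```text
time: 12.08
tool_pos: [0.4733, 0.2144, 0.2096]
ee_rot: [-3.14, -0.0, 1.6]
wrist_force: [-4.6, 1.2, 3.8]
width: 0.0244
```

servo_tool --series "1 0 0 0 0;1 0 0 0 0;1 0 0 0 0"

```text
time: 12.33
tool_pos: [0.4733, 0.2144, 0.2097]
ee_rot: [-3.14, -0.0, 1.6]
wrist_force: [-5.1, 1.5, 2.6]
width: 0.0244
```

Run:
```python
from h import *
show()
p,S=cloud('side');cv2.imwrite('pics/s5.png',cv2.resize(p[140:340,240:440,::-1],(600,600),interpolation=cv2.INTER_CUBIC))
```

```text
{'time': 12.3333, 'tool_pos': [0.4733, 0.2144, 0.2097], 'ee_rot': [-3.1401, -0.0005, 1.6002], 'wrist_force': [-5.0543, 1.4879, 2.6287], 'width': 0.0244}
```

View pics/s5.png

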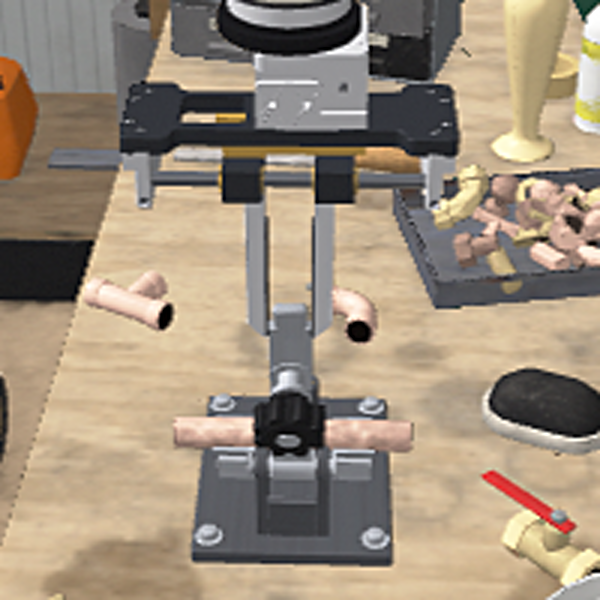

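servo_tool --series "0.35 0 0 0 0;0.35 0 0 -0.2 0;0.35 0.15 0.05 -0.6 0;0.5 0.15 0.1 -0.7 0;1 0.15 0.1 -0.7 0;1 0.15 0.1 -0.7 0;1 0.15 0.1 -0.7 0;1 0.15 0.1 -0.7 0"

```text
time: 13.05
tool_pos: [0.4733, 0.2161, 0.2168]
ee_rot: [-3.138, -0.001, 1.601]
wrist_force: [-5.4, 1.2, 4.2]
width: 0.0194
```

Run:
```python
import numpy as np
r=.166
for n,(A,B,N) in dict(c1=(1.91,.85,14),c2=(.85,.06,13)).items():
    a=np.linspace(A,B,N+1)[1:]
    x=-r*np.cos(a)+r*np.cos(A); z=-(r*np.sin(a)-r*np.sin(A))
    print(n,';'.join(f'1 {100*i:.1f} 0 {100*j:.1f} 0' for i,j in zip(x,z)))
```

```text
c1 1 -1.2 0 -0.4 0;1 -2.4 0 -0.7 0;1 -3.7 0 -0.8 0;1 -4.9 0 -0.9 0;1 -6.2 0 -0.9 0;1 -7.4 0 -0.8 0;1 -8.7 0 -0.6 0;1 -9.9 0 -0.4 0;1 -11.1 0 0.0 0;1 -12.3 0 0.5 0;1 -13.4 0 1.0 0;1 -14.5 0 1.7 0;1 -15.5 0 2.4 0;1 -16.5 0 3.2 0
c2 1 -0.7 0 0.7 0;1 -1.4 0 1.4 0;1 -2.1 0 2.2 0;1 -2.7 0 3.0 0;1 -3.2 0 3.8 0;1 -3.7 0 4.7 0;1 -4.2 0 5.6 0;1 -4.6 0 6.6 0;1 -4.9 0 7.5 0;1 -5.2 0 8.5 0;1 -5.4 0 9.5 0;1 -5.5 0 10.5 0;1 -5.6 0 11.5 0
```

servo_tool --series "1 -1.2 0 -0.4 0;1 -2.4 0 -0.7 0;1 -3.7 0 -0.8 0;1 -4.9 0 -0.9 0;1 -6.2 0 -0.9 0;1 -7.4 0 -0.8 0;1 -8.7 0 -0.6 0;1 -9.9 0 -0.4 0;1 -11.1 0 0 0;1 -12.3 0 0.5 0;1 -13.4 0 1 0;1 -14.5 0 1.7 0;1 -15.5 0 2.4 0;1 -16.5 0 3.2 0"

```text
time: 14.22
tool_pos: [0.4781, 0.0478, 0.1867]
ee_rot: [-3.139, 0.005, 1.598]
wrist_force: [-9.4, -6.2, 8.6]
width: 0.0194
```

servo_tool --series "1 -0.7 -0.1 0.7 0;1 -1.4 -0.1 1.4 0;1 -2.1 -0.1 2.2 0;1 -2.7 -0.1 3 0;1 -3.2 -0.1 3.8 0;1 -3.7 -0.1 4.7 0;1 -4.2 -0.1 5.6 0;1 -4.6 -0.1 6.6 0;1 -4.9 -0.1 7.5 0;1 -5.2 -0.1 8.5 0;1 -5.4 -0.1 9.5 0;1 -5.5 -0.1 10.3 0"

```text
time: 15.22
tool_pos: [0.4794, -0.0081, 0.0809]
ee_rot: [-3.139, 0.007, 1.598]
wrist_force: [-4.1, -8.3, 2.8]
width: 0.0197
```

servo_tool --series "1 -0.15 0 0.7 0;1 -0.2 0 1.2 0;1 -0.2 0 1.6 0;1 -0.2 0 1.9 0;1 -0.2 0 2.1 0;1 -0.2 0 2.2 0;1 -0.2 0 2.2 0"

```text
time: 15.8
tool_pos: [0.4794, -0.01, 0.0589]
ee_rot: [-3.138, 0.007, 1.599]
wrist_force: [-3.6, -8.8, 0.4]
width: 0.0196
```

servo_tool --series "1 0 0 0.1 0;1 0 0 0.2 0;1 0 0 0.3 0;1 0 0 0.3 0;1 0 0 0.3 0"

```text
time: 16.22
tool_pos: [0.4795, -0.0101, 0.0562]
ee_rot: [-3.139, 0.008, 1.599]
wrist_force: [-3.6, -9.4, 1.2]
width: 0.0197
```

Run:
```python
from h import *
show()
p,S=cloud('side');cv2.imwrite('pics/s6.png',cv2.resize(p[200:350,240:440,::-1],(800,600),interpolation=cv2.INTER_CUBIC))
np.save('s6.npy',S)
q=S.reshape(-1,3);k=(abs(q[:,0]-.478)<.025)&(q[:,1]>.0)&(q[:,1]<.18)&(q[:,2]>.05)&(q[:,2]<.13);q=q[k]
np.set_printoptions(precision=4,suppress=True)
for y in np.arange(0,.18,.01):
    k=abs(q[:,1]-y)<.003
    if k.any(): print(y.round(3),k.sum(),np.median(q[k],0),q[k][:,2].max())
```

```text
{'time': 16.2167, 'tool_pos': [0.4795, -0.0101, 0.0562], 'ee_rot': [-3.1385, 0.0075, 1.5989], 'wrist_force': [-3.5536, -9.4415, 1.1615], 'width': 0.0197}
0.0 89 [0.4931 0.0012 0.109 ] 0.12973888143630818
0.03 8 [0.4773 0.0304 0.101 ] 0.1020798987027639
0.04 23 [0.4799 0.0414 0.1022] 0.10488850013045936
0.05 37 [0.4772 0.0506 0.1032] 0.10604775082548046
0.06 111 [0.479  0.0595 0.0924] 0.1043262380176263
0.07 73 [0.4763 0.0692 0.0899] 0.10256222665642356
0.08 21 [0.4779 0.0803 0.0676] 0.07012778966586686
0.09 22 [0.4795 0.0904 0.0667] 0.06899509321579789
0.1 34 [0.48   0.1003 0.0657] 0.0687895720778714
0.11 45 [0.4784 0.1103 0.0552] 0.06890609425703675
0.12 25 [0.4759 0.1197 0.0664] 0.06956384853700381
0.13 22 [0.4752 0.1301 0.0658] 0.0685215223418747
0.14 25 [0.4749 0.1408 0.0662] 0.0689763464639983
0.15 14 [0.4794 0.1483 0.0662] 0.07130476984163214
0.16 54 [0.4788 0.161  0.0719] 0.0760676505446507
0.17 132 [0.4772 0.1702 0.0645] 0.0737443420607502
```

View pics/s6.png

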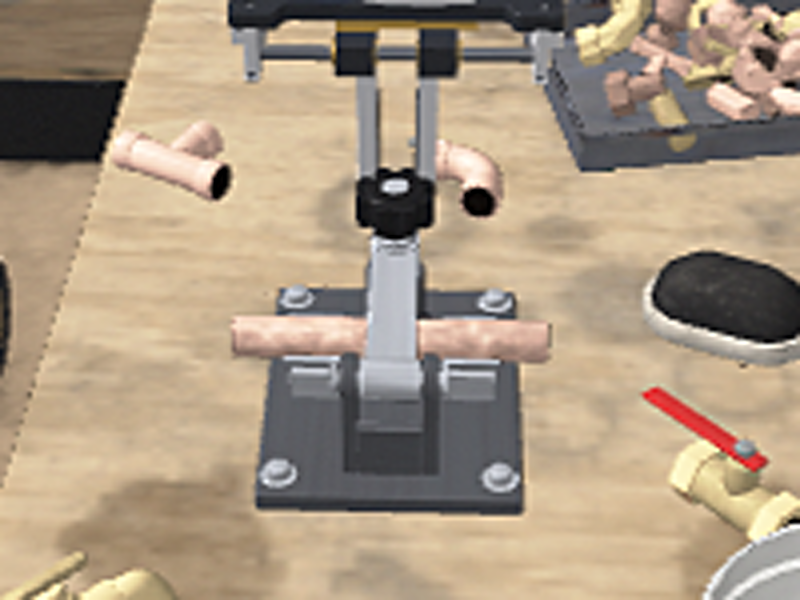

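servo_tool --series "0.3 0 0 0 0;0.3 0 0 0 0;0.3 0 0 0 0;0.2 0 0 -1 0;0 0 0 -3 0;-0.3 0 0 -6 0;-0.5 0 0 -8 0;-0.5 2 0.1 -8 0;-0.5 4.5 0.1 -8 0;-0.5 5.7 0.1 -8 0;-0.5 5.7 0.1 -8 0;-0.5 5.7 0.1 -8 0"

```text
time: 17.27
tool_pos: [0.4798, 0.0511, 0.1369]
ee_rot: [3.141, 0.0, 1.602]
wrist_force: [-0.4, 0.5, 0.1]
width: 0.0703
```

Run:
```python
from h import *
show()
p,W=cloud('wrist');cv2.imwrite('pics/w4.png',p[:,:,::-1]);np.save('w4.npy',W);show()
q=W.reshape(-1,3)
np.set_printoptions(precision=4,suppress=True)
k=(np.linalg.norm(q[:,:2]-[.4788,.0466],axis=1)<.027)&(q[:,2]>.085)&(q[:,2]<.115);k2=q[k]
print('knob',k.sum(),cv2.minEnclosingCircle(k2[:,:2].astype(np.float32)),np.percentile(k2[:,2],[5,50,95]))
k=(abs(q[:,0]-.478)<.01)&(q[:,2]>.05)&(q[:,2]<.075);k2=q[k]
for y in np.arange(-.03,.16,.01):
    s=abs(k2[:,1]-y)<.003
    if s.any(): print(y.round(3),s.sum(),np.median(k2[s],0))
k=(q[:,2]>.045)&(q[:,2]<.06)&(abs(q[:,1]-.103)<.02);k2=q[k]
if k.any(): print('tube',k2.min(0),k2.max(0))
```

```text
{'time': 17.2667, 'tool_pos': [0.4798, 0.0511, 0.1369], 'ee_rot': [3.1413, 0.0005, 1.6016], 'wrist_force': [-0.3729, 0.5027, 0.0516], 'width': 0.0703}
{'time': 17.3167, 'tool_pos': [0.4798, 0.0505, 0.1367], 'ee_rot': [3.1415, 0.0006, 1.6005], 'wrist_force': [-0.7497, -0.3664, 0.1152], 'width': 0.0706}
knob 4024 ((0.4786684215068817, 0.04790539667010307), 0.022280877456068993) [0.0942 0.1039 0.1057]
-0.02 12 [ 0.4787 -0.0173  0.0706]
-0.01 204 [ 0.4789 -0.0098  0.0714]
0.0 222 [0.4785 0.0002 0.0712]
0.01 233 [0.4783 0.0098 0.0711]
0.06 27 [0.4782 0.0621 0.0698]
0.07 282 [0.4779 0.07   0.0695]
0.08 286 [0.4782 0.0801 0.0694]
0.09 291 [0.478  0.09   0.0691]
0.1 309 [0.4777 0.1    0.0689]
0.11 309 [0.478  0.11   0.0685]
0.12 316 [0.4783 0.12   0.0683]
0.13 332 [0.478 0.13  0.068]
0.14 337 [0.4777 0.14   0.0677]
0.15 376 [0.4781 0.1501 0.0692]
tube [0.3955 0.083  0.045 ] [0.5616 0.123  0.0584]
```

View pics/w4.png

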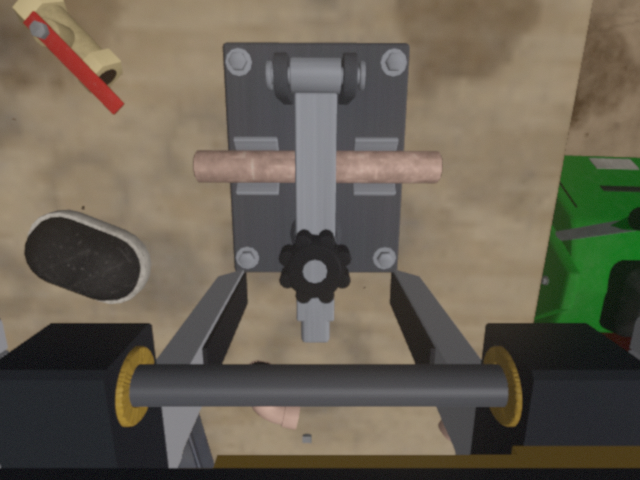

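servo_tool --series "-0.5 -0.2 -0.1 2 0;-0.5 -0.25 -0.1 4 0;-0.5 -0.25 -0.1 5.5 0;-0.5 -0.25 -0.1 6 0;-0.5 -0.25 -0.1 6 0;-0.2 -0.25 -0.1 6 0;0.1 -0.25 -0.1 6 0;1 -0.25 -0.1 6 0;1 -0.25 -0.1 6 0;1 -0.25 -0.1 6 0;1 -0.25 -0.1 6 0"

```text
time: 18.23
tool_pos: [0.4779, 0.048, 0.0771]
ee_rot: [-3.139, 0.001, 1.6]
wrist_force: [-5.0, -0.7, 4.8]
width: 0.0415
```

servo_tool --series "1 0 -0.05 -0.03 -0.1;1 0 -0.05 -0.06 -0.2;1 0 -0.05 -0.1 -0.3;1 0 -0.05 -0.13 -0.4;1 0 -0.05 -0.13 -0.4"

```text
time: 18.65
tool_pos: [0.4777, 0.0479, 0.0784]
ee_rot: [-3.14, 0.0, 2.002]
wrist_force: [-3.8, -1.0, 5.6]
width: 0.0416
```

servo_tool --series "1 0 0 -0.03 -0.1;1 0 0 -0.06 -0.2;1 0 0 -0.06 -0.2"

```text
time: 18.9
tool_pos: [0.4776, 0.0478, 0.0791]
ee_rot: [-3.139, -0.0, 2.202]
wrist_force: [-3.7, -0.8, 6.0]
width: 0.042
```

servo_tool --series "1 0 0 -0.03 -0.1;1 0 0 -0.03 -0.1"

```text
time: 19.07
tool_pos: [0.4776, 0.0477, 0.0794]
ee_rot: [-3.139, -0.0, 2.302]
wrist_force: [-5.0, -1.7, 5.6]
width: 0.0418
```

servo_tool --series "1 0 0 -0.03 -0.1;1 0 0 -0.03 -0.1"

```text
time: 19.23
tool_pos: [0.4776, 0.0476, 0.0798]
ee_rot: [-3.139, -0.0, 2.402]
wrist_force: [-5.7, -2.1, 6.6]
width: 0.0416
```

servo_tool --series "1 0 0 -0.03 -0.1;1 0 0 -0.03 -0.1"

```text
time: 19.4
tool_pos: [0.4776, 0.0476, 0.0801]
ee_rot: [-3.139, -0.001, 2.502]
wrist_force: [-4.5, -2.0, 6.0]
width: 0.0415
```

servo_tool --series "1 0 0 -0.03 -0.1;1 0 0 -0.04 -0.1"

```text
time: 19.57
tool_pos: [0.4776, 0.0475, 0.0804]
ee_rot: [-3.139, -0.001, 2.602]
wrist_force: [-4.7, -1.4, 5.4]
width: 0.0414
```

servo_tool --series "1 0 0 -0.03 -0.1;1 0 0 -0.03 -0.1"

```text
time: 19.73
tool_pos: [0.4776, 0.0475, 0.0807]
ee_rot: [-3.139, -0.001, 2.702]
wrist_force: [-4.4, -1.9, 6.0]
width: 0.0416
```

servo_tool --series "1 0 0 -0.03 -0.1;1 0 0 -0.03 -0.1"

```text
time: 19.9
tool_pos: [0.4776, 0.0474, 0.081]
ee_rot: [-3.139, -0.001, 2.802]
wrist_force: [-4.4, -1.8, 4.8]
width: 0.0416
```

servo_tool --series "1 0 0 -0.03 -0.1;1 0 0 -0.03 -0.1"

```text
time: 20.07
tool_pos: [0.4776, 0.0474, 0.0812]
ee_rot: [-3.139, -0.001, 2.901]
wrist_force: [-5.6, -1.8, 5.9]
width: 0.0421
```

servo_tool --series "1 0 0 -0.03 -0.1;1 0 0 -0.03 -0.1"

```text
time: 20.23
tool_pos: [0.4777, 0.0473, 0.0813]
ee_rot: [-3.139, -0.001, 3.0]
wrist_force: [-4.1, -3.1, 6.4]
width: 0.0414
```

servo_tool --series "1 0 0 -0.03 -0.1;1 0 0 -0.03 -0.1"

```text
time: 20.4
tool_pos: [0.4776, 0.0473, 0.0809]
ee_rot: [-3.139, -0.002, 3.099]
wrist_force: [-4.4, -3.2, 2.5]
width: 0.0416
```

servo_tool --series "1 0 0 0.1 0;1 0 0 0.15 -0.03;1 0 0 0.15 -0.03"

```text
time: 20.65
tool_pos: [0.4777, 0.0473, 0.0801]
ee_rot: [-3.139, -0.002, 3.126]
wrist_force: [-5.5, -3.8, 4.9]
width: 0.0419
```

servo_tool --series "1 0 0 0.1 -0.05;1 0 0 0.15 -0.05;1 0 0 0.15 -0.05"

```text
time: 20.9
tool_pos: [0.4776, 0.0473, 0.0771]
ee_rot: [-3.14, -0.002, -3.107]
wrist_force: [-2.9, -4.2, -2.4]
width: 0.0415
```

servo_tool --series "1 0 0 0.15 -0.03;1 0 0 0.25 -0.03;1 0 0 0.25 -0.03"

```text
time: 21.15
tool_pos: [0.4777, 0.0473, 0.0755]
ee_rot: [-3.14, -0.002, -3.077]
wrist_force: [-5.4, -4.2, 2.3]
width: 0.0416
```

servo_tool --series "1 0 0 0.1 -0.02;1 0 0 0.1 -0.02"

```text
time: 21.32
tool_pos: [0.4778, 0.0473, 0.0754]
ee_rot: [-3.14, -0.002, -3.056]
wrist_force: [-6.8, -5.0, 6.5]
width: 0.0417
```

servo_tool --series "1 0 0 0.02 0.1;1 0 0 0.04 0.2;1 0 0 0.07 0.3;1 0 0 0.1 0.4;1 0 0 0.1 0.4"

```text
time: 21.73
tool_pos: [0.4777, 0.0473, 0.074]
ee_rot: [-3.139, -0.001, 2.823]
wrist_force: [-6.0, -4.4, 4.8]
width: 0.0419
```

```bash
python3 -c "
from h import *
show();print(robot.get_obs()['wrist_torque'])"
```

```text
{'time': 21.7333, 'tool_pos': [0.4777, 0.0473, 0.074], 'ee_rot': [-3.1393, -0.001, 2.8228], 'wrist_force': [-5.9861, -4.3503, 4.8214], 'width': 0.0419}
[-0.77721553  1.12958921 -0.04451714]
```

servo_tool --series "1 0 0 0.03 0.1;1 0 0 0.07 0.2;1 0 0 0.1 0.3;1 0 0 0.13 0.4;1 0 0 0.13 0.4"

```text
time: 22.15
tool_pos: [0.4778, 0.0473, 0.0728]
ee_rot: [-3.139, -0.0, 2.423]
wrist_force: [-5.6, -5.7, 5.5]
width: 0.0416
```

servo_tool --series "1 0 0 0.03 0.1;1 0 0 0.07 0.2;1 0 0 0.1 0.3;1 0 0 0.1 0.3"

```text
time: 22.48
tool_pos: [0.4779, 0.0472, 0.0722]
ee_rot: [-3.14, 0.001, 2.123]
wrist_force: [-6.7, -5.0, 6.8]
width: 0.0418
```

```bash
python3 -c "
from h import *
show();print(robot.get_obs()['wrist_torque'])"
```

```text
{'time': 22.4833, 'tool_pos': [0.4779, 0.0472, 0.0722], 'ee_rot': [-3.1395, 0.001, 2.1227], 'wrist_force': [-6.7178, -5.0137, 6.8181], 'width': 0.0418}
[-0.66553167  1.17604262 -0.02210606]
```

servo_tool --series "1 0 0 0 0.1;1 0 0 0 0.2;1 0 0 0 0.2"

```text
time: 22.73
tool_pos: [0.4779, 0.0472, 0.0722]
ee_rot: [-3.14, 0.001, 1.923]
wrist_force: [-7.4, -5.5, 5.5]
width: 0.0419
```

servo_tool --series "1 0 0 0 0.1;1 0 0 0 0.2;1 0 0 0 0.2"

```text
time: 22.98
tool_pos: [0.4779, 0.0472, 0.072]
ee_rot: [-3.14, 0.002, 1.723]
wrist_force: [-6.9, -4.9, 5.0]
width: 0.0416
```

servo_tool --series "1 0 0 0 0.1;1 0 0 0 0.15;1 0 0 0 0.15"

```text
time: 23.23
tool_pos: [0.4779, 0.0472, 0.0717]
ee_rot: [-3.14, 0.002, 1.574]
wrist_force: [-4.8, -5.1, 4.7]
width: 0.0418
```

```bash
python3 -c "
from h import *
show();print(robot.get_obs()['wrist_torque'])"
```

```text
{'time': 23.2333, 'tool_pos': [0.4779, 0.0472, 0.0717], 'ee_rot': [-3.1404, 0.002, 1.5744], 'wrist_force': [-4.8024, -5.0898, 4.6681], 'width': 0.0418}
[-0.69475676  0.98662502 -0.04775482]
```

servo_tool --series "1 0 0 0 0.1;1 0 0 0 0.1"

```text
time: 23.4
tool_pos: [0.4779, 0.0471, 0.0715]
ee_rot: [-3.141, 0.002, 1.473]
wrist_force: [-4.4, -4.5, 4.4]
width: 0.0419
```

```bash
python3 -c "
from h import *
show();print(robot.get_obs()['wrist_torque'])"
```

```text
{'time': 23.4, 'tool_pos': [0.4779, 0.0471, 0.0715], 'ee_rot': [-3.1405, 0.0022, 1.4728], 'wrist_force': [-4.369, -4.4612, 4.366], 'width': 0.0419}
[-0.68647439  0.85943127 -0.05896221]
```

servo_tool --series "1 0 0 0 0.1;1 0 0 0 0.1"

```text
time: 23.57
tool_pos: [0.4779, 0.0471, 0.0713]
ee_rot: [-3.141, 0.002, 1.373]
wrist_force: [-4.7, -5.2, 1.8]
width: 0.0417
```

```bash
python3 -c "
from h import *
show();print(robot.get_obs()['wrist_torque'])"
```

```text
{'time': 23.5667, 'tool_pos': [0.4779, 0.0471, 0.0713], 'ee_rot': [-3.1407, 0.0024, 1.373], 'wrist_force': [-4.6636, -5.2036, 1.7542], 'width': 0.0417}
[-0.71096986  0.91244504  0.00387596]
```

servo_tool --series "1 0 0 0 0.1;1 0 0 0 0.1"

```text
time: 23.73
tool_pos: [0.4779, 0.0471, 0.0711]
ee_rot: [-3.141, 0.002, 1.273]
wrist_force: [-3.5, -5.2, 0.8]
width: 0.0414
```

```bash
python3 -c "
from h import *
show();print(robot.get_obs()['wrist_torque'])"
```

```text
{'time': 23.7333, 'tool_pos': [0.4779, 0.0471, 0.0711], 'ee_rot': [-3.1408, 0.0024, 1.273], 'wrist_force': [-3.5116, -5.2144, 0.8483], 'width': 0.0414}
[-0.72281772  0.85078295  0.05570378]
```

servo_tool --series "1 0 0 0 0.07;1 0 0 0 0.14;1 0 0 0 0.14"

```text
time: 23.98
tool_pos: [0.4779, 0.0471, 0.0707]
ee_rot: [-3.141, 0.003, 1.134]
wrist_force: [-3.7, -5.5, -0.7]
width: 0.0416
```

```bash
python3 -c "
from h import *
show();print(robot.get_obs()['wrist_torque'])"
```

```text
{'time': 23.9833, 'tool_pos': [0.4779, 0.0471, 0.0707], 'ee_rot': [-3.1412, 0.0025, 1.1339], 'wrist_force': [-3.6983, -5.5424, -0.6543], 'width': 0.0416}
[-0.78463488  0.7331546   0.05225331]
```

servo_tool --series "0 0 0 0 0;-0.2 0 0 0 0;-0.4 0 0 0 0;-0.4 0 0 0 0;-0.4 0 0 -1 0;-0.4 0 0 -3 0;-0.4 0 0 -6 0;-0.4 0 0 -10 0;-0.4 0 0 -13 0;-0.4 0 0 -13 0;-0.4 0 0 -13 0"

```text
time: 24.9
tool_pos: [0.4801, 0.0484, 0.2048]
ee_rot: [3.135, -0.003, 1.14]
wrist_force: [0.7, 0.2, 0.1]
width: 0.0658
```

Run:
```python
from h import *
show()
p,W=cloud('wrist');cv2.imwrite('pics/w5.png',p[:,:,::-1])
q=W.reshape(-1,3)
np.set_printoptions(precision=4,suppress=True)
k=(np.linalg.norm(q[:,:2]-[.4788,.0466],axis=1)<.027)&(q[:,2]>.085)&(q[:,2]<.115);k2=q[k]
print('knob',k.sum(),np.percentile(k2[:,2],[5,50,95]))
k=(abs(q[:,0]-.478)<.01)&(q[:,2]>.05)&(q[:,2]<.075);k2=q[k]
for y in np.arange(-.03,.16,.01):
    s=abs(k2[:,1]-y)<.003
    if s.any(): print(y.round(3),s.sum(),np.median(k2[s],0))
k=(q[:,2]>.045)&(q[:,2]<.06)&(abs(q[:,1]-.103)<.02);k2=q[k]
if k.any(): print('tube',k2.min(0),k2.max(0))
```

```text
{'time': 24.9, 'tool_pos': [0.4801, 0.0484, 0.2048], 'ee_rot': [3.1353, -0.003, 1.1397], 'wrist_force': [0.6618, 0.208, 0.0519], 'width': 0.0658}
knob 2255 [0.0926 0.0974 0.0992]
-0.02 7 [ 0.4808 -0.0174  0.0618]
-0.01 125 [ 0.4796 -0.01    0.0634]
0.0 137 [0.4783 0.0001 0.0638]
0.01 154 [0.4779 0.0101 0.064 ]
0.02 42 [0.4842 0.0188 0.064 ]
0.06 34 [0.4834 0.0616 0.0652]
0.07 173 [0.4782 0.07   0.0654]
0.08 176 [0.4779 0.0801 0.0656]
0.09 175 [0.4778 0.09   0.0658]
0.1 183 [0.478  0.1    0.0661]
0.11 189 [0.4782 0.1099 0.0663]
0.12 192 [0.4779 0.12   0.0664]
0.13 197 [0.4782 0.13   0.0667]
0.14 204 [0.478  0.14   0.0669]
0.15 228 [0.4779 0.1501 0.0693]
tube [0.3955 0.083  0.045 ] [0.5614 0.123  0.0579]
```

Run:
```python
from h import *
p,W=cloud('side');cv2.imwrite('pics/fin.png',p[:,:,::-1])
a=cv2.imread('pics/side0.png').astype(int);d=np.abs(a-p[:,:,::-1].astype(int)).max(2)
for n,(x0,y0,x1,y1) in dict(elbow=(343,232,368,254),tee=(266,230,300,250),tap=(232,335,286,376),file=(265,378,388,422)).items(): print(n,(d[y0:y1,x0:x1]>40).sum())
```

```text
elbow 54
tee 0
tap 0
file 0
```

View pics/fin.png

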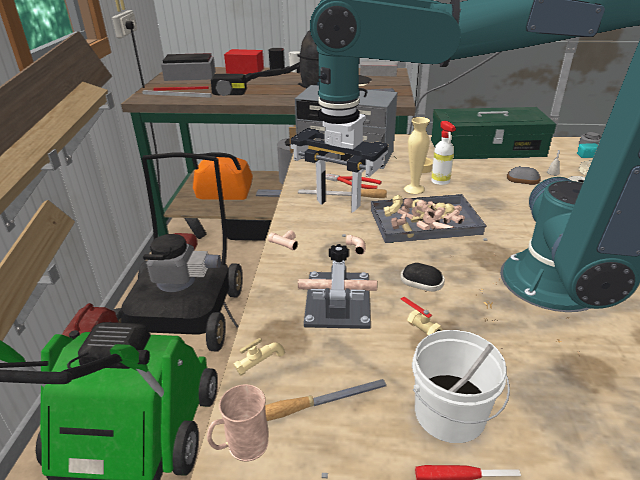

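```bash
python3 -c "
from h import *
show();print(robot.close_job())"
```

```text
{'time': 25.0, 'tool_pos': [0.4781, 0.0483, 0.2007], 'ee_rot': [-3.1407, 0.0003, 1.1397], 'wrist_force': [0.0827, 0.5413, -0.0104], 'width': 0.0656}
the job is handed in; nothing more can be done
None
```

The tube is clamped and the job was handed in at 25 s. I could not measure the clamping force directly, so how snug it is remains an estimate.

- **Tube:** I gripped it near one end so the gripper body stayed clear of the raised strap. It lies in both vees, with its middle about 1 mm from the strap's line.
- **Strap:** I pinched it by the tab and led it down onto the tube. The first two pinches caught the wider shoulder of the bar, so I re-gripped higher.
- **Thread:** I turned the knob backwards under about 5–6 N. At about 1.5 rad it dropped about 6 mm into the thread. I then turned it about 2.1 rad forwards, roughly 0.45 rad past where it began to pull.

**Last checks:**
- The knob's collar sits on the strap, and the tube did not move.
- The strap tilts down by about 0.02 rad (measured).
- The wrist torque rose by about 0.1 N m, which suggests roughly 30 N on the tube.
- The gripper is clear of everything.

**Checks that disagreed:**
- **Strap before the screw was started:** it seemed to stand about 0.02 rad high, most likely held up by the screw. That went away once the thread engaged.
- **Elbow:** the before-and-after image comparison found no change at the tee, tap or file, but 54 changed pixels around the elbow. It shows at the same place in the final picture, so I put the change down to the knob now standing next to it.

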